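# Fill the vial rack and peel off a cover for it

### The job

Stand the two loose vials in the empty holes of the rack so that all tops come level: the long vial in the blue row, the short one in the white row. Then take the blue top cover by its corner tab and peel it out of the spring clips of the stack, lifting the tab corner first until the cover is tilted some 10 degrees or more while the opposite corner stays down, and leave the white cover below in its place. Finish while still holding the blue cover by its tab, roughly level and centred over the rack, a few centimetres to a hand's breadth above the vial caps and touching nothing else; do not disturb the other things on the bench.

Things in the scene. Friction and masses are not known exactly. Their poses are not given: they have to be found in the camera images.
- rack: Vial rack fixed to the bench, 112 x 112 x 46 mm high (all sizes here in mm); origin at the centre of its underside, z up. Its -x half is blue (row for long vials), its +x half white (row for short vials). Rows run along its y, 56 apart, three places each 37.3 apart: two filled with fixed vials (caps 16 across, standing 28 above the block), the one at the +y end empty.
- long_hole (a point): Centre of the mouth of the empty hole in the blue row, on the rack's top face (46 above the bench), at (-28, 37.3) in the rack's x, y. Hole 20 across, 40 deep, upright, slightly chamfered.
- short_hole (a point): Centre of the mouth of the empty hole in the white row, on the rack's top face, at (28, 37.3) in the rack's x, y. Hole 20 across, 25 deep.
- rack_top (a point): Centre of the rack's top face, 46 above the bench.
- long_vial: Loose upright amber vial with white cap, 16 across, 68 tall, 20 g, standing on the bench; origin at the centre of its underside, z up to its cap.
- short_vial: Loose upright amber vial, the same but 53 tall.
- cover: Blue formed cover on top of the stack, about 70 g: square lid 124 x 124 x 12 with a 6 deep skirt. Origin at the centre of its underside (skirt rim), 48 above the bench at the start; z up; x from the centre along the diagonal to the tab corner (corners 87.7 from the centre along +-x, +-y). Four sprung clips at mid-side grip its rim, each holding about 2 N until the rim is lifted about 10 mm.
- tab (a point): Top centre of the blue cover's tab, at (105, 0, 33) in the cover's frame, 81 above the bench at the start. The tab is an upright fin beyond the corner: 24 long along the cover's x (93 to 117 from its origin), 9 thick along y, from 9 to 33 above the origin; a flat ear 22 wide (6 to 9 above the origin) joins it to the lid.
- far_corner (a point): The blue cover's corner opposite the tab, at the rim's underside, (-87.7, 0, 0) in the cover's frame: the corner to pivot about.
- second_cover: White cover of the same shape just below the blue one, must stay; it lies loose, about 90 g. Origin at the centre of its underside, 39 above the bench. Its own tab lies at another corner, 90 degrees counter-clockwise seen from above from the blue tab, and stands 9 lower.
- seat_corner (a point): Point on the white cover on which the blue cover's far corner rests at the start.
- stack: Fixed holder with the nested lower covers, 136 square base, their top 39 above the bench; origin at the centre of its underside, axes as the blue cover at the start. At the middle of each side (45 degrees to its x and y) a grey clip post 68 tall, 22 wide, stands 78 to 90 from the centre; its steel nose presses inward with 2 N on the blue cover's rim.
- well_plate: Bystander: grey well plate 128 x 86 x 14; origin under its centre.
- tip_box: Bystander: pipette tip box with pink top, 122 x 83 x 58; origin under its centre.
- reagent_bottle: Bystander: glass reagent jar 68 across, 90 tall, blue cap; origin under its centre.
- dish: Bystander: round flat dish 88 across, 13 high; origin under its centre.
- marker: Bystander: blue marker pen 130 x 14 x 14 lying flat; origin under its centre, long along its x.
- timer: Bystander: white bench timer 70 x 70 x 22; origin under its centre.

How it is judged:
By the outcome, as a careful person would: the job done as asked, in the order asked, and still so for the second after the job is handed in, while the arm keeps its last pose, push and grip.
It also fails if it takes over 72 s, if anything falls off the work surface, if the arm or the gripper's body presses on something with over 40 N, if the wrist force passes 120 N, or if a joint passes its speed limit or range.

### The arm

A 6-joint arm with a two-finger parallel gripper is mounted at the origin on the work surface. World frame = base frame: x ahead of the robot, y to its left, z up, the work surface at z = 0. Lengths are in m, angles in degrees, forces in N, time in s.
With the tool pointing down it reaches from about 0.35 to 0.875 m from the base axis. Payload 4.2 kg.
Tool frame: the origin (TCP) lies between the finger pads; the fingertips stand 11 mm ahead of it and the grasp point (between the pads) lies 8 mm behind it; z points along the fingers, y is the direction in which the jaws open and shut (so a half turn about z gives the same grasp; the last joint's range is limited). The gripper opens to 87 mm and grips with 3 to 60 N. Pads are 19 mm wide; open, the fingers measure 117 mm over their backs; the gripper's body (75 mm by 190 mm) begins 51 mm behind the grasp point.
Start: joints at [-55.714, 22.042, 0.453, 0, -68.411, -14.817], TCP at [0.208, -0.589, 0.234] pointing down, gripper open.
Joint ranges: [-179.83, 179.83], [-69.29, 118.12], [-61.27, 80.66], [-181.25, 117.63], [-171.15, -9.14], [-177.46, 177.46]. Speed limits (degrees/s): [159.86, 159.86, 180, 180, 180, 180].

### API

Orientations are given as a 3x3 rotation matrix whose columns are the frame's x, y, z axes.
In Python, from station import sense, capture, get_calibration, finish_job, search_frame, cut_out gives the robot as it stands.
- The arm moves only by the tool arm_command, never from a script. Its argument "rows" is a list of rows, each an object with "fingers": the opening in per cent of the stroke, from 0 (shut) to 100 (fully open); "travel": the shift along the tool's x, y, z in cm, a list of three; "roll": the turn about the tool's z in degrees. A call has 1 to 10 rows; each row is the pose to reach, as a shift and turn from the pose commanded when the call began, along the tool's axes at that moment; what a row does not reach only later rows make up. A row lasts 1/10 s, in which the tool goes at most 50 mm and 8.59 degrees, less where a joint would pass 70% of its speed; a pose out of reach is approached as far as the arm can. A call with a gripper value outside its range is refused whole. The fingers move at their own pace and stop on an object; the grip force is fixed at half the most. Time passes only in rows, so rows that repeat a pose let the fingers close. It gives the time, the measured TCP pose, the force and the opening at its end, in the units of the state.
- sense(): the state, without advancing time (a new reading comes with each control period).
- capture(name): name is "side" or "top"; returns (picture, depth): 480x640x3 uint8, red, green, blue; 480x640 float32, m along the optical axis (not along the pixel's ray), 0 where there is no reading.
- get_calibration(name): a dict with "fov_y" (degrees; the focal length in pixels is half the picture's height over the tangent of half this angle, whatever the lens; pixels are square), "cx", "cy" (the principal point, pixels), "origin" and "attitude" of the camera in the world. Camera axes: x right, y down, z forward; pixel columns grow to the right and rows downward; lengths in m; the calibration is good to about 2 mm. A picture is of the moment at which its call begins. get_calibration takes no time and is no camera call.
- finish_job(): hands the job in, once; it reports no verdict.
Trained networks look in the newest picture that a camera, given by its name, has taken for a name from the list of things; names that differ only in an ending like _2 or _b are one class to them, and where a whole thing is asked for, a point or a joint stands for the part that bears it (a point fixed in the world has none). Each returns a list of dicts, best first, with "p" (0 to 1); they miss things now and then, are a little off and sometimes report something else, mostly with a low value. They report only what shows in the picture. A call takes as long as a camera call.
- search_frame(camera, label): "position" ([x, y, z] in m, in world coordinates, good to about 4 mm: the middle of the surface that is visible of it).
- cut_out(camera, label): "mask" (480x640 bool, what is visible of it).
The state is a dict: "time_s": time; "joints": joint angles; "joint_velocities": joint speeds; "effort": joint torques, N m; "tcp_pos": TCP position; "ee_rot": TCP orientation; "wrist_force": force on the tool from outside, world axes, zero at the start; "moment": the same for the moment, N m; "gripper_width": opening from 0.0 (shut) to 1.0 (fully open).
Only numpy, scipy, OpenCV 4.12 (cv2) and the standard library are available. Lean on these libraries where they do the work, as an engineer would, in place of code of your own. Each camera call takes 0.05 s, during which the arm holds its last target. There are 200 camera calls.

## Working session

There is one attempt and no reset: what is moved stays moved. The work goes in short steps, Python scripts to look and compute and a tool call to move; the robot and the scene stay as the last step left them, time stands still between calls to the robot, and variables do not carry over. Pictures are saved under pics/ and viewed, about 8 in all and at most 12, crops included, and the job is handed in when it is done.

Besides the shell and the picture viewer there is one more tool, called after "Emit:" in YAML: its name, and indented under it one key for each argument. arm_command: Moves the arm, as the interface text tells. Its arguments: {"type":"object","properties":{"rows":{"type":"array","items":{"type":"object","properties":{"fingers":{"type":"number"},"travel":{"type":"array","items":{"type":"number"}},"roll":{"type":"number"}}}}},"required":["rows"]}

```bash
ls; mkdir -p pics; cat > h.py <<'E'
import numpy as np, cv2
from station import *
def cam(n):
    c=get_calibration(n); f=240/np.tan(np.radians(c['fov_y']/2)); return f,c['cx'],c['cy'],np.array(c['origin']),np.array(c['attitude'])
def world(n,d):
    f,cx,cy,o,R=cam(n); v,u=np.mgrid[:480,:640]
    P=np.stack([(u-cx)/f*d,(v-cy)/f*d,d],-1)@R.T+o; P[d==0]=np.nan; return P
def proj(n,p):
    f,cx,cy,o,R=cam(n); q=(np.atleast_2d(p)-o)@R; return np.c_[q[:,0]/q[:,2]*f+cx,q[:,1]/q[:,2]*f+cy]
E
python3 - <<'E'
from h import *
for n in('side','top'):
    im,d=capture(n); cv2.imwrite(f'pics/{n}0.png',im[...,::-1]); np.save(f'{n}0.npy',d); print(n,get_calibration(n))
    for l in 'rack long_vial short_vial cover tab second_cover stack well_plate tip_box reagent_bottle dish marker timer'.split():
        print(l,[(round(r['p'],2),np.round(r['position'],3).tolist()) for r in search_frame(n,l)[:3]])
print(sense())
E
```

```text
pics
side {'fov_y': 46.6433548464013, 'cx': 308.7240426583725, 'cy': 236.73959791824103, 'origin': array([-0.07366892,  1.09190571,  0.85624802]), 'attitude': array([[-0.85829079, -0.26894482,  0.43704188],
       [-0.51304387,  0.43131872, -0.74212543],
       [ 0.01108644, -0.86118107, -0.50817738]])}
rack [(0.63, [0.465, -0.176, 0.048])]
long_vial [(0.66, [0.462, 0.246, 0.06]), (0.64, [0.484, -0.02, 0.034]), (0.6, [0.593, 0.031, 0.032])]
short_vial [(0.61, [0.596, 0.032, 0.034])]
cover [(0.94, [0.467, 0.251, 0.066])]
tab [(0.65, [0.462, 0.25, 0.059])]
second_cover [(0.85, [0.479, 0.336, 0.048]), (0.64, [0.463, 0.249, 0.064])]
stack [(0.84, [0.421, 0.29, 0.027])]
well_plate [(0.69, [0.33, 0.389, 0.014]), (0.61, [0.728, 0.329, 0.011])]
tip_box [(0.85, [0.686, -0.244, 0.048])]
reagent_bottle [(0.97, [0.734, 0.064, 0.055]), (0.47, [0.464, -0.177, 0.045]), (0.39, [0.462, 0.249, 0.059])]
dish [(0.58, [0.329, 0.387, 0.018])]
marker [(0.6, [0.394, 0.027, 0.012]), (0.58, [0.421, 0.288, 0.025])]
timer [(0.74, [0.616, -0.452, 0.023])]
top {'fov_y': 57.91470699133113, 'cx': 316.85320194622017
[... 944 characters left out ...]
61055e-04,
       -6.84125495e+01, -1.48166440e+01]), 'joint_velocities': array([-0.07125345,  0.05868983,  0.02540482, -0.13329391,  0.05444703,
        0.0774909 ]), 'effort': array([-4.16987848e-05, -3.90461862e+01,  1.87610883e+01,  4.22400802e+00,
        1.54693349e-02, -1.93567462e-05]), 'tcp_pos': array([ 0.20833735, -0.58922972,  0.23357408]), 'ee_rot': array([[-9.42816165e-01, -3.33313185e-01,  1.29613081e-05],
       [-3.33313185e-01,  9.42816165e-01, -1.33156303e-05],
       [-7.78185565e-06, -1.68743664e-05, -1.00000000e+00]]), 'wrist_force': array([ 0.30412348, -0.02071706,  0.86587644]), 'moment': array([0.03926973, 0.03968049, 0.00133472]), 'gripper_width': 1.004284644107347}
```

View pics/top0.png

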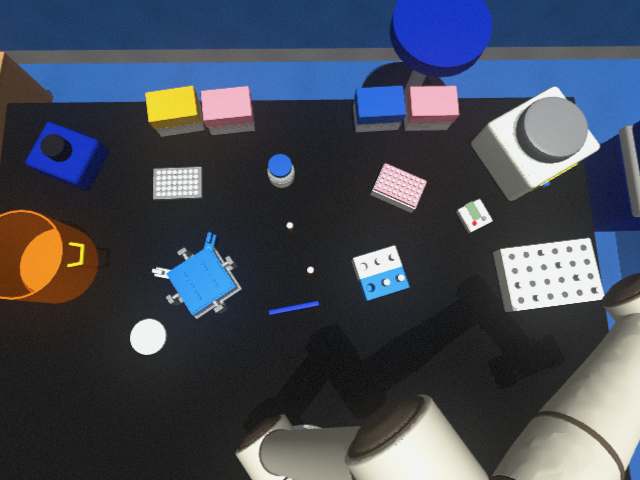

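View pics/side0.png

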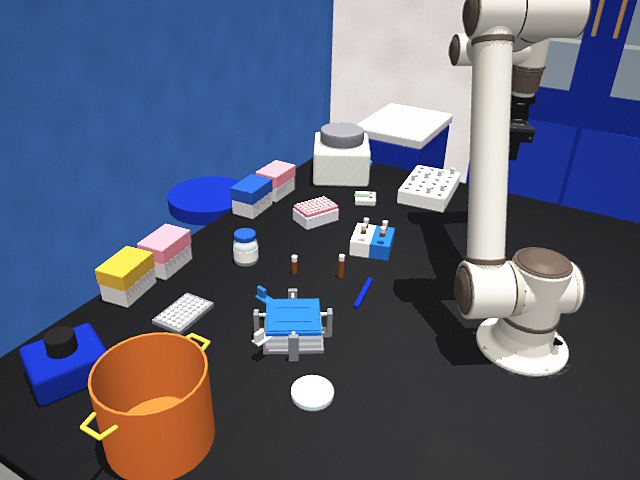

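The top view shows the stack at (204,280), with the blue tab at (210,240) and the white tab at (161,272). The loose vials are at (290,225) and (310,270). The rack is at (381,272) with its empty holes on the left (+y), at (371,287) in the blue row and (364,267) in the white. In the side view the long vial is at (341,265) and the short one at (294,263). Next I'll measure them precisely.

```bash
cat > m.py <<'E'
from h import *
import sys
D={n:[] for n in('top','side')}; I={}
for n in D:
    for k in range(3):
        im,d=capture(n); d=d.copy(); d[d==0]=np.nan; D[n].append(d); I[n]=im
    D[n]=np.nanmedian(D[n],0); print(n,'noise',np.nanmedian(np.abs(D[n]-d)))
W={n:world(n,np.nan_to_num(D[n])) for n in D}
np.savez('m.npz',**{n+'W':W[n] for n in W},**{n+'I':I[n] for n in I})
def near(n,c,r,z0,z1):
    w=W[n]; return (np.hypot(w[...,0]-c[0],w[...,1]-c[1])<r)&(w[...,2]>z0)&(w[...,2]<z1)
for nm,c in (('A',(.484,-.02)),('B',(.594,.03))):
    for n in D:
        m=near(n,c,.03,.012,.1); P=W[n][m]; z=np.percentile(P[:,2],90); T=P[P[:,2]>z-.008]
        print(nm,n,len(P),'zmax',P[:,2].max(),'top mean',T.mean(0),'all mean',P.mean(0),'ctr',(np.ptp(P[:,0]),np.ptp(P[:,1])))
for n in D:
    b=near(n,(.6,.15),.05,-.02,.02); print(n,'bench z',np.median(W[n][b][:,2]))
    m=near(n,(.466,-.197),.12,.036,.056); P=W[n][m]; print('rack',n,len(P),np.median(P[:,2]),cv2.minAreaRect(P[:,:2].astype(np.float32)*1000))
    hs=near(n,(.466,-.197),.1,.06,.09); P=W[n][hs]; print(' caps z',np.percentile(P[:,2],[50,90]) if len(P) else 0)
    k,l,s,c=cv2.connectedComponentsWithStats(hs.astype(np.uint8))
    for i in range(1,k): 
        if s[i,4]>4: P=W[n][l==i]; print('  cap',s[i,4],P.mean(0))
    im=I[n].astype(int); bl=(im[...,2]>im[...,0]+60)
    m=near(n,(.45,.25),.14,.05,.072)&bl; P=W[n][m]; print('cover',n,len(P),np.median(P[:,2]),cv2.minAreaRect(P[:,:2].astype(np.float32)*1000))
    m=near(n,(.45,.25),.16,.066,.1)&bl; P=W[n][m]; print('tab',n,len(P),P.mean(0) if len(P) else 0,P.max(0),P.min(0))
def crop(n,x,y,w,h): return cv2.resize(I[n][y:y+h,x:x+w,::-1],(400,300),interpolation=cv2.INTER_CUBIC)
a=np.hstack([crop('top',145,230,120,90),crop('top',330,227,120,90)]);b=np.hstack([crop('side',232,275,120,90),crop('side',310,185,120,90)])
cv2.imwrite('pics/c1.png',np.vstack([a,b]))
E
python3 m.py
```

```text
top noise 0.00067794323
side noise 0.0010558367
A top 47 zmax 0.07008026403554868 top mean [ 0.48328789 -0.02675445  0.06763194] all mean [ 0.48123839 -0.02667745  0.05854503] ctr (np.float64(0.014194419250220303), np.float64(0.012905379152837591))
A side 116 zmax 0.0684453819221078 top mean [ 0.48187746 -0.02228011  0.06449632] all mean [ 0.4816898  -0.02034731  0.04262933] ctr (np.float64(0.016050866719036327), np.float64(0.01763861348056195))
B top 51 zmax 0.05547099225605501 top mean [0.59965612 0.02251806 0.05175677] all mean [0.5978981  0.02197665 0.04393808] ctr (np.float64(0.015038437191074006), np.float64(0.015375838771256381))
B side 87 zmax 0.05421878388845314 top mean [0.59937111 0.02804166 0.04968402] all mean [0.59876091 0.0290349  0.03508684] ctr (np.float64(0.01677506427418496), np.float64(0.01904177323051548))
top bench z -0.00045028980850414513
rack top 1731 0.04562939244710451 ((474.95318603515625, -205.30609130859375), (112.17792510986328, 112.71297454833984), 15.745872497558594)
 caps z [0.07331197 0.07516546]
  cap 39 [ 0.51125106 -0.23285667  0.07224708]
  cap 
[... 242 characters left out ...]
5429688), 33.359771728515625)
tab top 51 [0.56769645 0.21893701 0.07783419] [0.58048087 0.22470329 0.08250384] [0.55654973 0.21331565 0.06781004]
side bench z -0.0005079370475980505
rack side 787 0.04517034432520306 ((475.293701171875, -201.01988220214844), (112.9877700805664, 117.19204711914062), 15.357030868530273)
 caps z [0.07044858 0.07429089]
  cap 66 [ 0.50629064 -0.21104401  0.06939581]
  cap 68 [ 0.45198673 -0.22500915  0.06930479]
cover side 2065 0.059090136942101856 ((477.5270080566406, 251.2650604248047), (150.81802368164062, 157.38893127441406), 32.90745544433594)
tab side 68 [0.56490724 0.22611101 0.07487859] [0.57995561 0.31562592 0.08204085] [0.43213573 0.21583612 0.06611057]
```

View pics/c1.png

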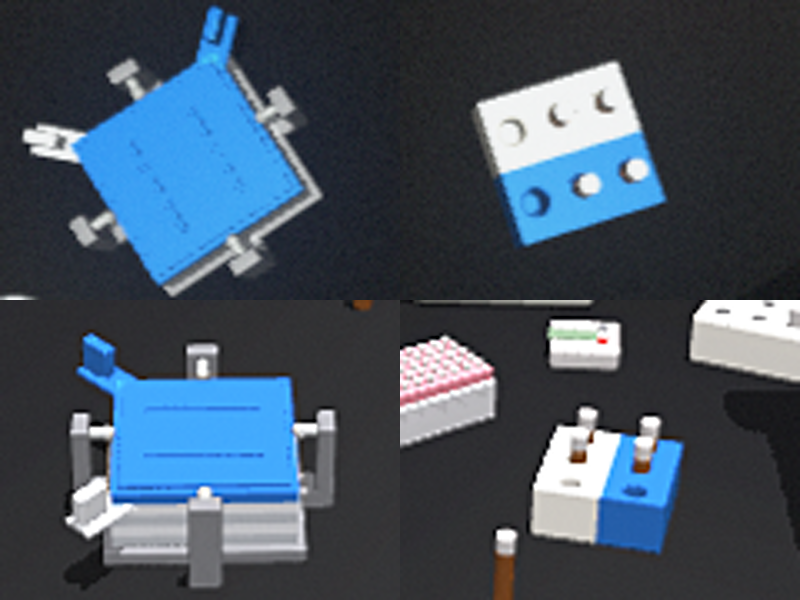

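The crops confirm the rack yaw, with the two empty holes at its +y end, and the stack with four clips, the blue tab beyond the far-right corner and the white tab to the left. Next I'll fit refined poses with the known sizes.

```bash
cat > f.py <<'E'
from h import *
from scipy.optimize import least_squares
z=np.load('m.npz'); W={n:z[n+'W'] for n in('top','side')}; I={n:z[n+'I'].astype(int) for n in W}
def near(n,c,r,z0,z1):
    w=W[n]; return (np.hypot(w[...,0]-c[0],w[...,1]-c[1])<r)&(w[...,2]>z0)&(w[...,2]<z1)
for nm,c,h in (('A',(.482,-.026),.068),('B',(.599,.024),.053)):
    for n in W:
        P=W[n][near(n,c,.02,.012,h-.004)]; s=least_squares(lambda q:np.hypot(*(P[:,:2]-q).T)-.008,np.array(c),loss='soft_l1',f_scale=.001)
        T=W[n][near(n,c,.02,h-.003,h+.008)]
        print(nm,n,len(P),'cyl',np.round(s.x*1e3,1),'top',len(T),np.round(T.mean(0)*1e3,1))
for n in W:
    bl=I[n][...,2]>I[n][...,0]+60
    for nm,c,r,a,b in (('lid',(.465,.24),.1,.0575,.064),('fin',(.567,.22),.03,.066,.09)):
        m=near(n,c,r,a,b)&bl
        m=cv2.morphologyEx(m.astype(np.uint8),cv2.MORPH_OPEN,np.ones((7,7)))>0 if nm=='lid' else m
        P=W[n][m]; print(nm,n,len(P),np.round(np.median(P,0)*1e3,1),np.percentile(P[:,2],97),cv2.minAreaRect((P[:,:2]*1e3).astype(np.float32)))
    m=near(n,(.475,-.205),.09,.043,.05); P=W[n][m]; r=cv2.minAreaRect((P[:,:2]*1e3).astype(np.float32)); print('rack',n,len(P),r)
    # blue/white division line on rack top
    P=W[n][m]; B=bl[m]; X=(P[:,:2]-[.475,-.205])
    from scipy.optimize import minimize
    best=min(((np.sum((X@[np.cos(np.radians(t)),np.sin(np.radians(t))]<o)!=B)),t,o) for t in np.arange(11,21,.5) for o in np.arange(-.005,.006,.0005)); print(' div',best)
E
python3 f.py
```

```text
A top 16 cyl [483.6 -26.7] top 30 [483.4 -26.5  67.9]
A side 97 cyl [484.  -25.3] top 17 [483.1 -23.3  67. ]
B top 20 cyl [600.8  22.5] top 29 [600.3  22.7  52.4]
B side 70 cyl [601.1  24. ] top 16 [599.7  26.   52.1]
lid top 460 [481.  229.6  59.7] 0.06238595787406636 ((463.3131103515625, 243.70010375976562), (90.6231918334961, 111.9401626586914), 19.55805015563965)
fin top 51 [567.5 218.9  79.2] 0.08236568053343774 ((568.65966796875, 219.7918243408203), (9.277705192565918, 23.907672882080078), 78.23247528076172)
rack top 1642 ((474.9085693359375, -205.41209411621094), (112.11479949951172, 112.73877716064453), 15.850900650024414)
 div (np.int64(4), np.float64(15.5), np.float64(-4.336808689942018e-18))
lid side 697 [465.2 245.3  59.5] 0.061787142255104704 ((468.55615234375, 242.58395385742188), (96.53424072265625, 125.07953643798828), 12.565530776977539)
fin side 67 [566.5 225.4  76.1] 0.08168569171478046 ((567.9559326171875, 223.05589294433594), (11.037467002868652, 23.89293098449707), 75.73754119873047)
rack side 632 ((475.3251953125, -201.01123046875), (112.92235565185547, 117.1920166015625), 15.357024192810059)
 div (np.int64(9), np.float64(15.5), np.float64(-0.0005000000000000039))
```

```bash
cat > go.py <<'E'
import sys,numpy as np
from station import sense
# each arg x,y,z,yaw (mm, deg; yaw=direction of tool y)
s=sense(); R=s['ee_rot']; p=s['tcp_pos']; y0=np.degrees(np.arctan2(R[1,1],R[0,1]))
print('t',s['time_s'],'tcp',np.round(p*1e3,1),'yaw',round(y0,2),'w',round(s['gripper_width'],3),'F',np.round(s['wrist_force'],1),'M',np.round(s['moment'],2),'j',np.round(s['joints'],0))
for a in sys.argv[1:]:
    x,y,z,yw=map(float,a.split(',')); d=R.T@(np.array([x,y,z])/1e3-p)*100; print(a,'travel',np.round(d,2),'roll',round(-((yw-y0+180)%360-180),2))
E
python3 go.py 484,-26,150,15.7 484,-26,55,15.7
```

```text
t 1.7 tcp [ 208.3 -589.2  233.5] yaw 109.47 w 1.004 F [-0.8  0.2 -0. ] M [-0.03 -0.02 -0.02] j [-56.  22.   0.  -0. -68. -15.]
484,-26,150,15.7 travel [-44.76  43.91   8.35] roll 93.77
484,-26,55,15.7 travel [-44.76  43.91  17.85] roll 93.77
```

Emit:
arm_command:
  rows:
    - {"fingers": 70, "travel": [-44.8, 43.9, 4], "roll": 93.8}
    - {"fingers": 70, "travel": [-44.8, 43.9, 4], "roll": 93.8}
    - {"fingers": 70, "travel": [-44.8, 43.9, 4], "roll": 93.8}
    - {"fingers": 70, "travel": [-44.8, 43.9, 4], "roll": 93.8}
    - {"fingers": 70, "travel": [-44.8, 43.9, 4], "roll": 93.8}
    - {"fingers": 70, "travel": [-44.8, 43.9, 4], "roll": 93.8}
    - {"fingers": 70, "travel": [-44.8, 43.9, 4], "roll": 93.8}
    - {"fingers": 70, "travel": [-44.8, 43.9, 4], "roll": 93.8}
    - {"fingers": 70, "travel": [-44.8, 43.9, 4], "roll": 93.8}
    - {"fingers": 70, "travel": [-44.8, 43.9, 4], "roll": 93.8}

```text
time_s: 2.7
tcp_pos: [0.4036, -0.1947, 0.2061]
ee_rot: [[-0.556, 0.831, 0.001], [0.831, 0.556, -0.0], [-0.001, 0.001, -1.0]]
wrist_force: [0.3, -0.5, 0.5]
gripper_width: 0.703
```

```bash
python3 go.py 484,-26,150,15.7 484,-26,55,15.7
```

```text
t 2.7 tcp [ 403.6 -194.7  206.1] yaw 33.81 w 0.703 F [ 0.3 -0.5  0.5] M [-0.18 -0.12 -0.  ] j [  -5.    6.  -26.    0.  -58. -141.]
484,-26,150,15.7 travel [ 9.55 16.07  5.61] roll 18.11
484,-26,55,15.7 travel [ 9.56 16.06 15.11] roll 18.11
```

Emit:
arm_command:
  rows:
    - {"fingers": 50, "travel": [9.5, 16.0, 5.6], "roll": 18}
    - {"fingers": 50, "travel": [9.5, 16.0, 5.6], "roll": 18}
    - {"fingers": 50, "travel": [9.5, 16.0, 5.6], "roll": 18}
    - {"fingers": 50, "travel": [9.5, 16.0, 5.6], "roll": 18}
    - {"fingers": 50, "travel": [9.5, 16.0, 5.6], "roll": 18}
    - {"fingers": 50, "travel": [9.5, 16.0, 5.6], "roll": 18}

```text
time_s: 3.3
tcp_pos: [0.4843, -0.0339, 0.149]
ee_rot: [[-0.288, 0.958, -0.004], [0.958, 0.288, 0.012], [0.013, -0.001, -1.0]]
wrist_force: [0.6, -0.3, -0.1]
gripper_width: 0.501
```

```bash
python3 go.py 484,-26,150,15.7 484,-26,55,15.7
```

```text
t 3.3 tcp [484.3 -33.9 149. ] yaw 16.72 w 0.501 F [ 0.6 -0.3 -0.1] M [-0.15  0.05  0.02] j [  15.   14.  -25.   -1.  -51. -177.]
484,-26,150,15.7 travel [ 0.77  0.2  -0.09] roll 1.02
484,-26,55,15.7 travel [0.64 0.21 9.41] roll 1.02
```

Emit:
arm_command:
  rows:
    - {"fingers": 50, "travel": [0, 0, 0], "roll": -85.9}
    - {"fingers": 50, "travel": [0, 0, 0], "roll": -85.9}
    - {"fingers": 50, "travel": [0, 0, 0], "roll": -85.9}
    - {"fingers": 50, "travel": [0, 0, 0], "roll": -85.9}
    - {"fingers": 50, "travel": [0, 0, 0], "roll": -85.9}
    - {"fingers": 50, "travel": [0, 0, 0], "roll": -85.9}
    - {"fingers": 50, "travel": [0, 0, 0], "roll": -85.9}
    - {"fingers": 50, "travel": [0, 0, 0], "roll": -85.9}
    - {"fingers": 50, "travel": [0, 0, 0], "roll": -85.9}
    - {"fingers": 50, "travel": [0, 0, 0], "roll": -85.9}

```text
time_s: 4.3
tcp_pos: [0.4834, -0.0363, 0.1503]
ee_rot: [[-0.975, -0.22, -0.002], [-0.22, 0.975, 0.013], [-0.001, 0.013, -1.0]]
wrist_force: [0.2, 0.2, -0.9]
gripper_width: 0.499
```

Emit:
arm_command:
  rows:
    - {"fingers": 50, "travel": [0, 0, 0], "roll": -85.9}
    - {"fingers": 50, "travel": [0, 0, 0], "roll": -85.9}
    - {"fingers": 50, "travel": [0, 0, 0], "roll": -85.9}
    - {"fingers": 50, "travel": [0, 0, 0], "roll": -85.9}
    - {"fingers": 50, "travel": [0, 0, 0], "roll": -85.9}
    - {"fingers": 50, "travel": [0, 0, 0], "roll": -85.9}
    - {"fingers": 50, "travel": [0, 0, 0], "roll": -85.9}
    - {"fingers": 50, "travel": [0, 0, 0], "roll": -85.9}
    - {"fingers": 50, "travel": [0, 0, 0], "roll": -85.9}
    - {"fingers": 50, "travel": [0, 0, 0], "roll": -85.9}

```text
time_s: 5.3
tcp_pos: [0.4834, -0.0363, 0.1503]
ee_rot: [[0.15, -0.989, -0.002], [-0.989, -0.15, 0.013], [-0.013, 0.0, -1.0]]
wrist_force: [-0.7, 0.7, 0.2]
gripper_width: 0.498
```

```bash
python3 go.py 484,-26,150,195.7 484,-26,55,195.7
```

```text
t 5.3 tcp [483.4 -36.3 150.3] yaw -171.37 w 0.498 F [-0.7  0.7  0.2] M [-0.03  0.08  0.05] j [ 14.  13. -25.  -1. -51.  -5.]
484,-26,150,195.7 travel [-1.01 -0.21  0.05] roll -7.07
484,-26,55,195.7 travel [-0.88 -0.21  9.54] roll -7.07
```

Emit:
arm_command:
  rows:
    - {"fingers": 50, "travel": [-0.95, -0.21, 3], "roll": -7.1}
    - {"fingers": 50, "travel": [-0.9, -0.21, 6], "roll": -7.1}
    - {"fingers": 50, "travel": [-0.88, -0.21, 8.5], "roll": -7.1}
    - {"fingers": 50, "travel": [-0.88, -0.21, 9.5], "roll": -7.1}
    - {"fingers": 50, "travel": [-0.88, -0.21, 9.5], "roll": -7.1}
    - {"fingers": 50, "travel": [-0.88, -0.21, 9.5], "roll": -7.1}

```text
time_s: 5.9
tcp_pos: [0.4852, -0.025, 0.0558]
ee_rot: [[0.267, -0.964, -0.001], [-0.964, -0.267, 0.013], [-0.013, -0.002, -1.0]]
wrist_force: [0.5, -0.0, 0.9]
gripper_width: 0.5
```

```bash
python3 go.py 484,-26,55,195.7; cat > shot.py <<'E'
from h import *
import sys
# name, then n,x,y,w,h crops (2)
o=[]
for a in sys.argv[2:]:
    n,x,y,w,h=a.split(','); x,y,w,h=map(int,(x,y,w,h)); im,d=capture(n); np.save('last_'+n+'.npy',d); o.append(cv2.resize(im[y:y+h,x:x+w,::-1],(400,300),interpolation=cv2.INTER_CUBIC))
cv2.imwrite(f'pics/{sys.argv[1]}.png',np.hstack(o))
E
python3 shot.py s1 top,250,215,120,90 side,280,200,120,90
```

```text
t 5.9 tcp [485.2 -25.   55.8] yaw -164.51 w 0.5 F [ 0.5 -0.   0.9] M [-0.01  0.08 -0.04] j [ 16.  21. -31.  -1. -38.   1.]
484,-26,55,195.7 travel [0.06 0.14 0.08] roll -0.21
```

View pics/s1.png

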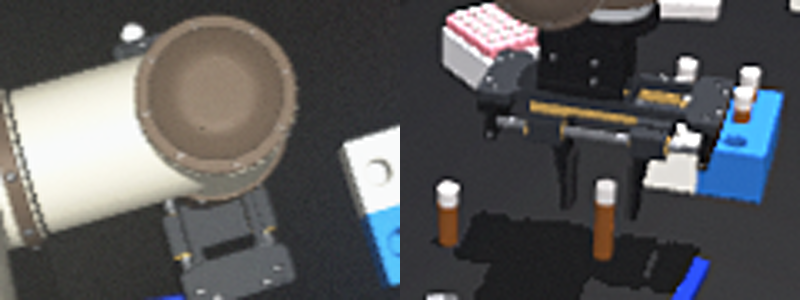

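The crops show the vial centred between the fingers, with the tips level with about z = 45 mm on the vial. Closing.

Emit:
arm_command:
  rows:
    - {"fingers": 0, "travel": [0, 0, 0], "roll": 0}
    - {"fingers": 0, "travel": [0, 0, 0], "roll": 0}
    - {"fingers": 0, "travel": [0, 0, 0], "roll": 0}
    - {"fingers": 0, "travel": [0, 0, 0], "roll": 0}
    - {"fingers": 0, "travel": [0, 0, 0], "roll": 0}
    - {"fingers": 0, "travel": [0, 0, -1], "roll": 0}
    - {"fingers": 0, "travel": [0, 0, -4], "roll": 0}
    - {"fingers": 0, "travel": [0, 0, -8.5], "roll": 0}

```text
time_s: 6.8
tcp_pos: [0.4829, -0.026, 0.1391]
ee_rot: [[0.267, -0.964, -0.009], [-0.964, -0.267, 0.011], [-0.013, 0.006, -1.0]]
wrist_force: [1.5, 0.7, -0.3]
gripper_width: 0.176
```

```bash
python3 go.py 437.9,-176.2,140,195.7 437.9,-176.2,114,195.7 437.9,-176.2,61,195.7
```

```text
t 6.8 tcp [482.9 -26.  139.1] yaw -164.49 w 0.176 F [ 1.5  0.7 -0.3] M [ 0.06 -0.14  0.  ] j [ 16.  14. -26.  -1. -50.   0.]
437.9,-176.2,140,195.7 travel [13.26  8.36 -0.22] roll -0.19
437.9,-176.2,114,195.7 travel [13.3   8.34  2.38] roll -0.19
437.9,-176.2,61,195.7 travel [13.37  8.31  7.68] roll -0.19
```

Emit:
arm_command:
  rows:
    - {"fingers": 0, "travel": [4, 2.5, -0.2], "roll": 0}
    - {"fingers": 0, "travel": [8, 5, -0.2], "roll": 0}
    - {"fingers": 0, "travel": [12, 7.5, -0.2], "roll": 0}
    - {"fingers": 0, "travel": [13.3, 8.36, 0], "roll": 0}
    - {"fingers": 0, "travel": [13.3, 8.36, 0], "roll": 0}
    - {"fingers": 0, "travel": [13.3, 8.36, 0], "roll": 0}
    - {"fingers": 0, "travel": [13.3, 8.36, 0], "roll": 0}

```text
time_s: 7.5
tcp_pos: [0.4403, -0.1755, 0.1382]
ee_rot: [[0.269, -0.963, -0.002], [-0.963, -0.269, 0.013], [-0.013, -0.001, -1.0]]
wrist_force: [0.2, 0.5, -0.1]
gripper_width: 0.171
```

```bash
cat > vial.py <<'E'
from h import *
from scipy.optimize import least_squares
import sys
cx,cy,z0,z1=[float(a)/1e3 for a in sys.argv[1:5]]
for n in('top','side'):
    im,d=capture(n); cv2.imwrite(f'pics/l_{n}.png',im[...,::-1]); W=world(n,d); i=im.astype(int)
    m=(np.hypot(W[...,0]-cx,W[...,1]-cy)<.016)&(W[...,2]>z0)&(W[...,2]<z1); P=W[m]
    if len(P)<5: print(n,len(P)); continue
    s=least_squares(lambda q:np.hypot(*(P[:,:2]-q).T)-.008,[cx,cy-.002],loss='soft_l1',f_scale=.001)
    print(n,len(P),np.round(s.x*1e3,1),'z',np.round(np.percentile(P[:,2],[2,98])*1e3,1),'rms',np.sqrt(2*s.cost/len(P)))
E
python3 go.py 437.9,-176.2,114,195.7 437.9,-176.2,61,195.7; python3 vial.py 438 -176 80 122; python3 shot.py s2 side,310,180,120,90 top,310,225,120,90
```

```text
t 7.5 tcp [ 440.3 -175.5  138.2] yaw -164.41 w 0.171 F [ 0.2  0.5 -0.1] M [-0.04  0.11 -0.  ] j [ -3.  13. -27.  -1. -50.  19.]
437.9,-176.2,114,195.7 travel [0.03 0.25 2.42] roll -0.11
437.9,-176.2,61,195.7 travel [0.1  0.25 7.72] roll -0.11
top 0
side 69 [ 441.4 -175.6] z [ 86.6 120.1] rms 0.001545033053497889
```

View pics/s2.png

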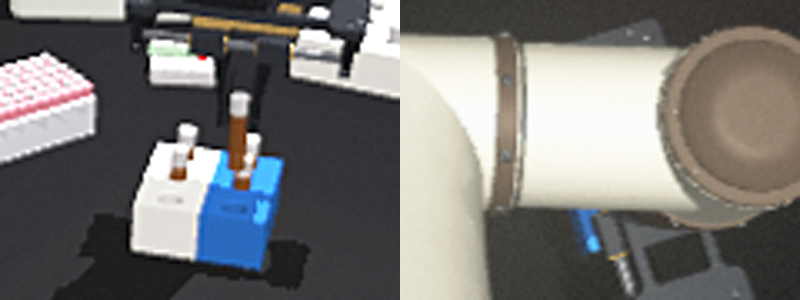

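The side crop shows the vial upright above the blue row's empty hole. The fit agrees with the TCP to within 1 mm, so I'll correct by about 2.5 mm and lower it.

Emit:
arm_command:
  rows:
    - {"fingers": 0, "travel": [-0.02, 0.28, 0], "roll": 0}
    - {"fingers": 0, "travel": [-0.02, 0.28, 1], "roll": 0}
    - {"fingers": 0, "travel": [-0.01, 0.28, 2], "roll": 0}
    - {"fingers": 0, "travel": [0, 0.28, 3], "roll": 0}
    - {"fingers": 0, "travel": [0, 0.28, 3.3], "roll": 0}
    - {"fingers": 0, "travel": [0, 0.28, 3.6], "roll": 0}
    - {"fingers": 0, "travel": [0, 0.28, 3.9], "roll": 0}
    - {"fingers": 0, "travel": [0, 0.28, 4.2], "roll": 0}
    - {"fingers": 0, "travel": [0, 0.28, 4.5], "roll": 0}
    - {"fingers": 0, "travel": [0, 0.28, 4.5], "roll": 0}

```text
time_s: 8.7
tcp_pos: [0.4367, -0.1763, 0.0926]
ee_rot: [[0.268, -0.964, -0.004], [-0.963, -0.268, 0.013], [-0.013, 0.0, -1.0]]
wrist_force: [0.4, 0.3, -0.6]
gripper_width: 0.173
```

```bash
python3 go.py 437.4,-175.8,61,195.7; python3 vial.py 438 -176 50 90
```

```text
t 8.7 tcp [ 436.7 -176.3   92.6] yaw -164.48 w 0.173 F [ 0.4  0.3 -0.6] M [ 0.07  0.11 -0.01] j [ -3.  17. -31.  -1. -43.  19.]
437.4,-175.8,61,195.7 travel [ 0.01 -0.08  3.16] roll -0.18
top 0
side 77 [ 439.  -176.5] z [50.8 89.7] rms 0.0019284036431124743
```

Emit:
arm_command:
  rows:
    - {"fingers": 0, "travel": [0.01, -0.04, 0.8], "roll": 0}
    - {"fingers": 0, "travel": [0.01, -0.04, 1.6], "roll": 0}
    - {"fingers": 0, "travel": [0.01, -0.04, 2.2], "roll": 0}
    - {"fingers": 0, "travel": [0.01, -0.04, 2.6], "roll": 0}
    - {"fingers": 0, "travel": [0.01, -0.04, 2.9], "roll": 0}
    - {"fingers": 0, "travel": [0.01, -0.04, 3.0], "roll": 0}
    - {"fingers": 0, "travel": [0.01, -0.04, 3.0], "roll": 0}

```text
time_s: 9.5
tcp_pos: [0.4373, -0.176, 0.0628]
ee_rot: [[0.268, -0.963, -0.003], [-0.963, -0.268, 0.013], [-0.013, -0.0, -1.0]]
wrist_force: [-0.4, -0.4, 0.2]
gripper_width: 0.173
```

Emit:
arm_command:
  rows:
    - {"fingers": 0, "travel": [0, 0, 0.1], "roll": 0}
    - {"fingers": 0, "travel": [0, 0, 0.1], "roll": 0}
    - {"fingers": 40, "travel": [0, 0, 0.1], "roll": 0}
    - {"fingers": 40, "travel": [0, 0, 0.1], "roll": 0}
    - {"fingers": 40, "travel": [0, 0, 0.1], "roll": 0}
    - {"fingers": 40, "travel": [0, 0, -1.5], "roll": 0}
    - {"fingers": 40, "travel": [0, 0, -5], "roll": 0}
    - {"fingers": 50, "travel": [0, 0, -9], "roll": 0}

```text
time_s: 10.3
tcp_pos: [0.4365, -0.177, 0.1529]
ee_rot: [[0.268, -0.964, -0.007], [-0.963, -0.268, 0.013], [-0.014, 0.003, -1.0]]
wrist_force: [1.0, -0.7, 0.2]
gripper_width: 0.432
```

```bash
python3 go.py 601,23.3,150,195.7 601,23.3,40,195.7;python3 vial.py 438 -176 50 90
```

```text
t 10.3 tcp [ 436.5 -177.   152.9] yaw -164.48 w 0.432 F [ 1.  -0.7  0.2] M [ 0.03 -0.11 -0.  ] j [ -3.  12. -26.  -1. -52.  19.]
601,23.3,150,195.7 travel [-14.9  -21.21   0.44] roll -0.18
601,23.3,40,195.7 travel [-14.74 -21.25  11.44] roll -0.18
top 4
side 55 [ 438.4 -175.7] z [51.7 75.8] rms 0.0016205059606447239
```

Emit:
arm_command:
  rows:
    - {"fingers": 50, "travel": [-14.8, -21.2, 0], "roll": 0}
    - {"fingers": 50, "travel": [-14.8, -21.2, 0], "roll": 0}
    - {"fingers": 50, "travel": [-14.8, -21.2, 0], "roll": 0}
    - {"fingers": 50, "travel": [-14.8, -21.2, 0], "roll": 0}
    - {"fingers": 50, "travel": [-14.8, -21.2, 0], "roll": 0}
    - {"fingers": 50, "travel": [-14.8, -21.2, 0], "roll": 0}
    - {"fingers": 50, "travel": [-14.8, -21.2, 3], "roll": 0}
    - {"fingers": 50, "travel": [-14.8, -21.2, 3], "roll": 0}

```text
time_s: 11.2
tcp_pos: [0.5988, 0.0223, 0.1205]
ee_rot: [[0.267, -0.964, -0.013], [-0.964, -0.267, 0.012], [-0.015, 0.009, -1.0]]
wrist_force: [-1.2, -1.6, -0.8]
gripper_width: 0.501
```

```bash
python3 go.py 601,23.3,40,195.7
```

```text
t 11.2 tcp [598.8  22.3 120.5] yaw -164.52 w 0.501 F [-1.2 -1.6 -0.8] M [-0.02  0.26  0.04] j [ 17.  26. -11.  -1. -54.  -1.]
601,23.3,40,195.7 travel [ 0.08 -0.31  8.05] roll -0.22
```

Emit:
arm_command:
  rows:
    - {"fingers": 50, "travel": [0, -0.15, 3], "roll": 0}
    - {"fingers": 50, "travel": [0, -0.15, 6], "roll": 0}
    - {"fingers": 50, "travel": [0, -0.15, 7.6], "roll": 0}
    - {"fingers": 50, "travel": [0, -0.15, 8], "roll": 0}
    - {"fingers": 50, "travel": [0, -0.15, 8], "roll": 0}
    - {"fingers": 50, "travel": [0, -0.15, 8], "roll": 0}

```text
time_s: 11.8
tcp_pos: [0.6041, 0.0238, 0.0464]
ee_rot: [[0.268, -0.964, -0.001], [-0.963, -0.268, 0.013], [-0.013, -0.003, -1.0]]
wrist_force: [-0.2, 0.3, 0.0]
gripper_width: 0.501
```

```bash
python3 go.py 601,23.3,40,195.7; python3 vial.py 601 23.3 10 50
```

```text
t 11.8 tcp [604.1  23.8  46.4] yaw -164.48 w 0.501 F [-0.2  0.3  0. ] M [-0.06  0.03  0.  ] j [ 17.  31. -15.  -1. -44.  -1.]
601,23.3,40,195.7 travel [-0.03  0.32  0.64] roll -0.18
top 2
side 77 [601.   24.1] z [11.  49.1] rms 0.0014413543943130787
```

Emit:
arm_command:
  rows:
    - {"fingers": 50, "travel": [-0.03, 0.25, 0.6], "roll": 0}
    - {"fingers": 50, "travel": [-0.03, 0.25, 0.6], "roll": 0}
    - {"fingers": 0, "travel": [-0.03, 0.25, 0.6], "roll": 0}
    - {"fingers": 0, "travel": [-0.03, 0.25, 0.6], "roll": 0}
    - {"fingers": 0, "travel": [-0.03, 0.25, 0.6], "roll": 0}
    - {"fingers": 0, "travel": [-0.03, 0.25, 0.6], "roll": 0}
    - {"fingers": 0, "travel": [-0.03, 0.25, 0.6], "roll": 0}
    - {"fingers": 0, "travel": [-0.03, 0.25, 0.6], "roll": 0}

```text
time_s: 12.7
tcp_pos: [0.6008, 0.0237, 0.0389]
ee_rot: [[0.268, -0.964, -0.003], [-0.963, -0.268, 0.013], [-0.013, -0.0, -1.0]]
wrist_force: [1.2, -0.6, 0.6]
gripper_width: 0.174
```

```bash
python3 go.py 601,23.3,130,195.7 492,-161,130,195.7
```

```text
t 12.7 tcp [600.8  23.7  38.9] yaw -164.48 w 0.174 F [ 1.2 -0.6  0.6] M [-0.02  0.14  0.04] j [ 17.  31. -15.  -1. -43.  -1.]
601,23.3,130,195.7 travel [-0.08 -0.01 -9.11] roll -0.18
492,-161,130,195.7 travel [14.76 15.42 -9.31] roll -0.18
```

Emit:
arm_command:
  rows:
    - {"fingers": 0, "travel": [0, 0, -2], "roll": 0}
    - {"fingers": 0, "travel": [0, 0, -6], "roll": 0}
    - {"fingers": 0, "travel": [2, 2, -9.3], "roll": 0}
    - {"fingers": 0, "travel": [5, 5, -9.3], "roll": 0}
    - {"fingers": 0, "travel": [8, 8.3, -9.3], "roll": 0}
    - {"fingers": 0, "travel": [11, 11.5, -9.3], "roll": 0}
    - {"fingers": 0, "travel": [13.5, 14.2, -9.3], "roll": 0}
    - {"fingers": 0, "travel": [14.8, 15.4, -9.3], "roll": 0}
    - {"fingers": 0, "travel": [14.8, 15.4, -9.3], "roll": 0}
    - {"fingers": 0, "travel": [14.8, 15.4, -9.3], "roll": 0}

```text
time_s: 13.7
tcp_pos: [0.4924, -0.1615, 0.1301]
ee_rot: [[0.267, -0.964, -0.003], [-0.964, -0.267, 0.013], [-0.013, -0.001, -1.0]]
wrist_force: [0.3, 0.8, -0.4]
gripper_width: 0.173
```

```bash
python3 go.py 492,-161,130,195.7 492,-161,60,195.7; python3 vial.py 492 -161 85 130;python3 go.py 492,-161,60,195.7
```

```text
t 13.7 tcp [ 492.4 -161.5  130.1] yaw -164.52 w 0.173 F [ 0.3  0.8 -0.4] M [ 0.01  0.17 -0.04] j [ -1.  18. -22.  -1. -50.  17.]
492,-161,130,195.7 travel [-0.06  0.03  0.01] roll -0.22
492,-161,60,195.7 travel [0.03 0.04 7.01] roll -0.22
top 5 [ 495.9 -161.2] z [110.5 123.5] rms 0.0009032749286616358
side 76 [ 492.2 -159.8] z [ 92.  129.4] rms 0.002068706107750478
t 13.8 tcp [ 492.9 -160.7  130. ] yaw -164.43 w 0.173 F [ 0.   0.1 -0.2] M [0.02 0.09 0.01] j [ -1.  18. -22.  -1. -50.  17.]
492,-161,60,195.7 travel [0.09 0.1  7.  ] roll -0.13
```

Emit:
arm_command:
  rows:
    - {"fingers": 0, "travel": [0.02, 0.05, 1.5], "roll": 0}
    - {"fingers": 0, "travel": [0.03, 0.05, 3], "roll": 0}
    - {"fingers": 0, "travel": [0.04, 0.05, 4], "roll": 0}
    - {"fingers": 0, "travel": [0.05, 0.05, 4.4], "roll": 0}
    - {"fingers": 0, "travel": [0.05, 0.05, 4.8], "roll": 0}
    - {"fingers": 0, "travel": [0.06, 0.05, 5.2], "roll": 0}
    - {"fingers": 0, "travel": [0.06, 0.05, 5.6], "roll": 0}
    - {"fingers": 0, "travel": [0.06, 0.05, 5.6], "roll": 0}

```text
time_s: 14.6
tcp_pos: [0.4916, -0.1613, 0.0736]
ee_rot: [[0.267, -0.964, -0.004], [-0.963, -0.268, 0.013], [-0.013, 0.0, -1.0]]
wrist_force: [-1.8, 0.4, -0.3]
gripper_width: 0.167
```

```bash
python3 go.py 492,-161,60,195.7; python3 vial.py 492 -161 50 90
```

```text
t 14.6 tcp [ 491.6 -161.3   73.6] yaw -164.48 w 0.167 F [-1.8  0.4 -0.3] M [0.03 0.12 0.03] j [ -1.  22. -26.  -1. -42.  17.]
492,-161,60,195.7 travel [ 0.   -0.05  1.36] roll -0.18
top 2
side 107 [ 491.7 -158.3] z [52.7 88.9] rms 0.0020629938082342624
```

In the hole with no contact force. Seat it, release and rise.

Emit:
arm_command:
  rows:
    - {"fingers": 0, "travel": [0, 0, 0.5], "roll": 0}
    - {"fingers": 0, "travel": [0, 0, 1.0], "roll": 0}
    - {"fingers": 0, "travel": [0, 0, 1.25], "roll": 0}
    - {"fingers": 0, "travel": [0, 0, 1.3], "roll": 0}
    - {"fingers": 40, "travel": [0, 0, 1.3], "roll": 0}
    - {"fingers": 40, "travel": [0, 0, 1.3], "roll": 0}
    - {"fingers": 40, "travel": [0, 0, 1.3], "roll": 0}
    - {"fingers": 40, "travel": [0, 0, 0], "roll": 0}
    - {"fingers": 40, "travel": [0, 0, -4], "roll": 0}
    - {"fingers": 40, "travel": [0, 0, -9], "roll": 0}

```text
time_s: 15.7
tcp_pos: [0.4906, -0.1623, 0.1634]
ee_rot: [[0.267, -0.964, -0.009], [-0.963, -0.268, 0.013], [-0.015, 0.005, -1.0]]
wrist_force: [1.5, 0.1, 0.2]
gripper_width: 0.396
```

```bash
python3 go.py 568.3,221,160,258.2 568.3,221,72,258.2; python3 vial.py 492 -161 50 90
```

```text
t 15.7 tcp [ 490.6 -162.3  163.4] yaw -164.48 w 0.396 F [1.5 0.1 0.2] M [-0.05 -0.14 -0.  ] j [ -1.  16. -20.  -1. -55.  17.]
568.3,221,160,258.2 travel [-34.84 -17.74   0.77] roll -62.68
568.3,221,72,258.2 travel [-34.71 -17.79   9.57] roll -62.68
top 17 [ 491.8 -163.3] z [54.6 74.2] rms 0.001022204299137552
side 51 [ 492.7 -160.3] z [50.5 74.8] rms 0.0016932430864638284
```

Emit:
arm_command:
  rows:
    - {"fingers": 40, "travel": [-34.8, -17.7, 0.5], "roll": -62.6}
    - {"fingers": 40, "travel": [-34.8, -17.7, 0.5], "roll": -62.6}
    - {"fingers": 40, "travel": [-34.8, -17.7, 0.5], "roll": -62.6}
    - {"fingers": 40, "travel": [-34.8, -17.7, 0.5], "roll": -62.6}
    - {"fingers": 40, "travel": [-34.8, -17.7, 0.5], "roll": -62.6}
    - {"fingers": 40, "travel": [-34.8, -17.7, 0.5], "roll": -62.6}
    - {"fingers": 40, "travel": [-34.8, -17.7, 0.5], "roll": -62.6}
    - {"fingers": 40, "travel": [-34.8, -17.7, 0.5], "roll": -62.6}
    - {"fingers": 40, "travel": [-34.8, -17.7, 0.5], "roll": -62.6}
    - {"fingers": 40, "travel": [-34.8, -17.7, 0.5], "roll": -62.6}

```text
time_s: 16.8
tcp_pos: [0.5691, 0.221, 0.163]
ee_rot: [[0.979, -0.205, -0.004], [-0.205, -0.979, 0.012], [-0.006, -0.011, -1.0]]
wrist_force: [-0.1, -0.2, -0.3]
gripper_width: 0.401
```

Emit:
arm_command:
  rows:
    - {"fingers": 40, "travel": [0, 0, 0], "roll": 0}
    - {"fingers": 40, "travel": [0, 0, 0], "roll": 0}

```text
time_s: 17.0
tcp_pos: [0.5693, 0.219, 0.1637]
ee_rot: [[0.978, -0.207, -0.003], [-0.207, -0.978, 0.013], [-0.006, -0.012, -1.0]]
wrist_force: [-0.7, -0.5, -0.2]
gripper_width: 0.4
```

```bash
python3 go.py 568.3,221,100,258.2 568.3,221,72,258.2; python3 shot.py s3 side,220,210,160,120 side,330,190,120,90
```

```text
t 17.0 tcp [569.3 219.  163.7] yaw -101.98 w 0.4 F [-0.7 -0.5 -0.2] M [-0.16  0.14  0.01] j [ 36.  24.  -7.  -1. -59.  43.]
568.3,221,100,258.2 travel [-0.11 -0.1   6.37] roll -0.18
568.3,221,72,258.2 travel [-0.09 -0.07  9.17] roll -0.18
```

View pics/s3.png

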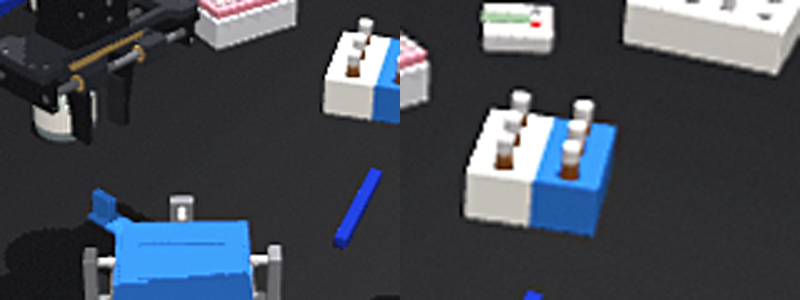

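The right crop shows all six caps level in the rack. The left crop shows the gripper above the blue tab. Descending.

Emit:
arm_command:
  rows:
    - {"fingers": 40, "travel": [-0.1, -0.1, 3], "roll": 0}
    - {"fingers": 40, "travel": [-0.1, -0.1, 5.5], "roll": 0}
    - {"fingers": 40, "travel": [-0.1, -0.1, 7], "roll": 0}
    - {"fingers": 40, "travel": [-0.1, -0.1, 8], "roll": 0}
    - {"fingers": 40, "travel": [-0.1, -0.1, 8.7], "roll": 0}
    - {"fingers": 40, "travel": [-0.1, -0.1, 9.1], "roll": 0}
    - {"fingers": 40, "travel": [-0.1, -0.1, 9.1], "roll": 0}
    - {"fingers": 40, "travel": [-0.1, -0.1, 9.1], "roll": 0}

```text
time_s: 17.9
tcp_pos: [0.5689, 0.2228, 0.0733]
ee_rot: [[0.979, -0.206, -0.002], [-0.206, -0.979, 0.013], [-0.005, -0.013, -1.0]]
wrist_force: [-0.6, 0.2, -0.5]
gripper_width: 0.399
```

```bash
python3 go.py 568.3,221,72,258.2;  python3 shot.py s4 side,220,230,160,120 top,150,200,160,120
```

```text
t 17.9 tcp [568.9 222.8  73.3] yaw -101.87 w 0.399 F [-0.6  0.2 -0.5] M [-0.1   0.16 -0.03] j [ 36.  29. -13.  -1. -48.  43.]
568.3,221,72,258.2 travel [-0.02  0.19  0.13] roll -0.07
```

View pics/s4.png

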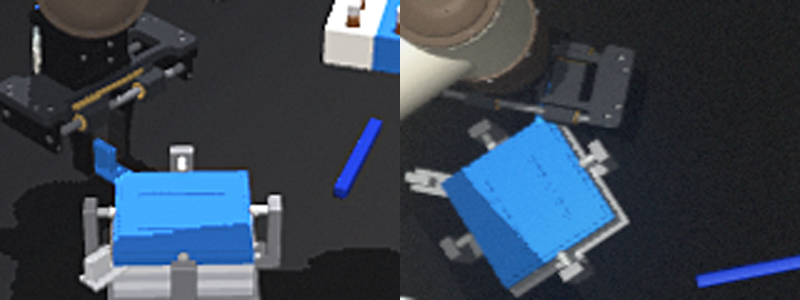

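The fin sits between the fingers with the tips just above the ear. Closing with a 1.5 mm correction.

Emit:
arm_command:
  rows:
    - {"fingers": 40, "travel": [0, 0.12, 0.05], "roll": 0}
    - {"fingers": 40, "travel": [0, 0.12, 0.05], "roll": 0}
    - {"fingers": 0, "travel": [0, 0.12, 0.05], "roll": 0}
    - {"fingers": 0, "travel": [0, 0.12, 0.05], "roll": 0}
    - {"fingers": 0, "travel": [0, 0.12, 0.05], "roll": 0}
    - {"fingers": 0, "travel": [0, 0.12, 0.05], "roll": 0}
    - {"fingers": 0, "travel": [0, 0.12, 0.05], "roll": 0}
    - {"fingers": 0, "travel": [0, 0.12, 0.05], "roll": 0}

```text
time_s: 18.8
tcp_pos: [0.5681, 0.2212, 0.072]
ee_rot: [[0.979, -0.206, -0.004], [-0.206, -0.979, 0.012], [-0.006, -0.011, -1.0]]
wrist_force: [-0.3, -1.0, 0.6]
gripper_width: 0.099
```

```bash
python3 go.py
cat > cov.py <<'E'
from h import *
# lid plane: blue points near the lid; tilt and direction
for n in('top','side'):
    im,d=capture(n); W=world(n,d); i=im.astype(int); b=(i[...,2]>i[...,0]+60)&np.isfinite(W[...,0])
    import sys
    cx,cy,r,z0,z1=[float(a)/1e3 for a in sys.argv[1:6]]
    m=b&(np.hypot(W[...,0]-cx,W[...,1]-cy)<r)&(W[...,2]>z0)&(W[...,2]<z1)
    m=cv2.erode(m.astype(np.uint8),np.ones((5,5)))>0; P=W[m]
    if len(P)<30: print(n,len(P)); continue
    for k in range(8):
        c=P.mean(0); nv=np.linalg.svd(P-c,full_matrices=False)[2][2]; nv*=np.sign(nv[2]); e=np.abs((P-c)@nv); P=P[e<max(.0025,2*np.median(e))]
    ax=np.array([np.cos(np.radians(-11.9)),np.sin(np.radians(-11.9)),0]); ay=np.array([-ax[1],ax[0],0])
    print(n,len(P),'c',np.round(c*1e3,1),'tilt x-up',round(np.degrees(np.arctan2(-nv@ax,nv[2])),1),'y-up',round(np.degrees(np.arctan2(-nv@ay,nv[2])),1),'rms',np.sqrt(np.mean(((P-c)@nv)**2)))
    q=(P[:,:2]-[.568,.2205])@ax[:2]; k=q<q.min()+.02; print('   far end z',np.round(P[k].mean(0)*1e3,1),'ext x',np.round([q.min()*1e3,q.max()*1e3],1))
E
python3 cov.py 465 242 90 40 120
```

```text
t 18.8 tcp [568.1 221.2  72. ] yaw -101.87 w 0.099 F [-0.3 -1.   0.6] M [-0.56  0.12 -0.09] j [ 36.  29. -13.  -1. -48.  43.]
top 1476 c [466.1 241.2  59.4] tilt x-up 0.1 y-up -0.3 rms 0.0012952025446716089
   far end z [401.1 251.1  59.3] ext x [-181.4  -32.8]
side 1242 c [461.7 248.4  59.4] tilt x-up 0.3 y-up -0.1 rms 0.0012037624599156493
   far end z [397.7 262.9  58.8] ext x [-187.8  -30.1]
```

Emit:
arm_command:
  rows:
    - {"fingers": 0, "travel": [-0.04, 0, -0.3], "roll": 0}
    - {"fingers": 0, "travel": [-0.1, 0, -0.6], "roll": 0}
    - {"fingers": 0, "travel": [-0.15, 0, -1.0], "roll": 0}
    - {"fingers": 0, "travel": [-0.21, 0, -1.34], "roll": 0}
    - {"fingers": 0, "travel": [-0.21, 0, -1.34], "roll": 0}

```text
time_s: 19.4
tcp_pos: [0.5658, 0.2218, 0.0862]
ee_rot: [[0.979, -0.206, -0.003], [-0.206, -0.979, 0.013], [-0.006, -0.012, -1.0]]
wrist_force: [-1.2, -0.2, -1.2]
gripper_width: 0.095
```

```bash
python3 go.py;python3 cov.py 465 242 90 40 120
```

```text
t 19.4 tcp [565.8 221.8  86.2] yaw -101.87 w 0.095 F [-1.2 -0.2 -1.2] M [-0.25  0.17 -0.05] j [ 36.  28. -12.  -1. -49.  42.]
top 1490 c [463.  240.7  65.7] tilt x-up 4.1 y-up 0.6 rms 0.0013022948420570678
   far end z [402.8 254.7  61.2] ext x [-181.4  -34.6]
side 1296 c [460.4 250.6  65.3] tilt x-up 4.0 y-up 0.5 rms 0.0012104338743288286
   far end z [396.9 262.1  60.5] ext x [-188.5  -29. ]
```

Pivoting about the far corner as intended, at 4°. Continuing to 12°.

Emit:
arm_command:
  rows:
    - {"fingers": 0, "travel": [-0.07, 0, -0.35], "roll": 0}
    - {"fingers": 0, "travel": [-0.15, 0, -0.7], "roll": 0}
    - {"fingers": 0, "travel": [-0.23, 0, -1.0], "roll": 0}
    - {"fingers": 0, "travel": [-0.31, 0, -1.32], "roll": 0}
    - {"fingers": 0, "travel": [-0.41, 0, -1.65], "roll": 0}
    - {"fingers": 0, "travel": [-0.51, 0, -2.0], "roll": 0}
    - {"fingers": 0, "travel": [-0.61, 0, -2.3], "roll": 0}
    - {"fingers": 0, "travel": [-0.71, 0, -2.61], "roll": 0}
    - {"fingers": 0, "travel": [-0.71, 0, -2.61], "roll": 0}

```text
time_s: 20.4
tcp_pos: [0.5597, 0.2231, 0.1124]
ee_rot: [[0.979, -0.205, -0.002], [-0.205, -0.979, 0.013], [-0.004, -0.013, -1.0]]
wrist_force: [3.1, -0.4, -0.8]
gripper_width: 0.1
```

```bash
python3 go.py;python3 cov.py 465 242 90 40 120
```

```text
t 20.4 tcp [559.7 223.1 112.4] yaw -101.86 w 0.1 F [ 3.1 -0.4 -0.8] M [-0.42 -1.15  0.  ] j [ 37.  26. -12.  -1. -52.  42.]
top 1496 c [462.  241.4  77.3] tilt x-up 12.1 y-up 0.8 rms 0.0012904855950368363
   far end z [402.6 254.5  64.1] ext x [-181.4  -40.5]
side 1445 c [460.6 251.5  76.4] tilt x-up 12.2 y-up 0.5 rms 0.00128266636622732
   far end z [402.8 262.4  63.6] ext x [-182.7  -23.3]
```

12°, with the far corner still down in both views. I'll carry on to 16° to free the rear clips.

Emit:
arm_command:
  rows:
    - {"fingers": 0, "travel": [-0.12, 0, -0.32], "roll": 0}
    - {"fingers": 0, "travel": [-0.24, 0, -0.64], "roll": 0}
    - {"fingers": 0, "travel": [-0.36, 0, -0.96], "roll": 0}
    - {"fingers": 0, "travel": [-0.49, 0, -1.27], "roll": 0}
    - {"fingers": 0, "travel": [-0.49, 0, -1.27], "roll": 0}

```text
time_s: 21.0
tcp_pos: [0.5544, 0.2238, 0.1249]
ee_rot: [[0.979, -0.206, -0.003], [-0.205, -0.979, 0.013], [-0.005, -0.012, -1.0]]
wrist_force: [2.4, -0.3, 0.3]
gripper_width: 0.101
```

```bash
python3 go.py;python3 cov.py 465 242 90 40 130; python3 shot.py s5 side,200,210,200,150 top,150,200,160,120
```

```text
t 21.0 tcp [554.4 223.8 124.9] yaw -101.86 w 0.101 F [ 2.4 -0.3  0.3] M [-0.26 -0.99 -0.04] j [ 37.  25. -12.  -1. -53.  42.]
top 1505 c [459.9 241.3  83.2] tilt x-up 16.2 y-up 0.9 rms 0.0012838967825226548
   far end z [402.  253.6  65.8] ext x [-181.8  -45.4]
side 1447 c [458.6 250.7  82.1] tilt x-up 16.1 y-up 0.5 rms 0.001241659052389952
   far end z [397.5 264.   63.9] ext x [-187.8  -25.2]
```

View pics/s5.png

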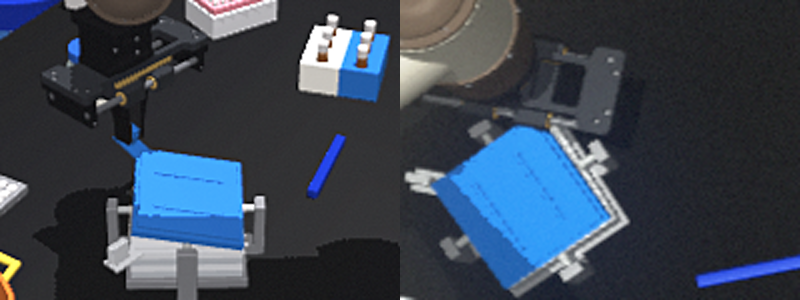

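Both views give 16° with the far corner still on the white cover, which is in place. Now straight up.

Emit:
arm_command:
  rows:
    - {"fingers": 0, "travel": [0, 0, -0.4], "roll": 0}
    - {"fingers": 0, "travel": [0, 0, -0.8], "roll": 0}
    - {"fingers": 0, "travel": [0, 0, -1.2], "roll": 0}
    - {"fingers": 0, "travel": [0, 0, -1.6], "roll": 0}
    - {"fingers": 0, "travel": [0, 0, -2.0], "roll": 0}
    - {"fingers": 0, "travel": [0, 0, -2.5], "roll": 0}
    - {"fingers": 0, "travel": [0, 0, -3], "roll": 0}
    - {"fingers": 0, "travel": [0, 0, -3], "roll": 0}

```text
time_s: 22.0
tcp_pos: [0.5551, 0.2236, 0.1553]
ee_rot: [[0.979, -0.206, -0.002], [-0.206, -0.979, 0.014], [-0.004, -0.013, -1.0]]
wrist_force: [0.8, 0.7, -0.2]
gripper_width: 0.102
```

```bash
python3 go.py;python3 cov.py 460 242 90 50 160
```

```text
t 22.0 tcp [555.1 223.6 155.3] yaw -101.87 w 0.102 F [ 0.8  0.7 -0.2] M [-0.09  0.16 -0.01] j [ 37.  23. -10.  -1. -57.  41.]
top 1689 c [462.8 240.9 114.5] tilt x-up 16.1 y-up 0.9 rms 0.0012502200116988494
   far end z [403.1 253.4  97. ] ext x [-182.7  -44.3]
side 1304 c [459.  252.5 112.3] tilt x-up 15.9 y-up 0.3 rms 0.0012648061739047175
   far end z [396.5 261.4  94.2] ext x [-189.4  -35.5]
```

Free of the stack and still drooping 16° in the grip. I'll level it by touching the far corner down on a clear patch of bench, centre (520,-10), and reversing the arc there.

```bash
python3 go.py 609,-29,190,258.2 609,-29,100,258.2
python3 - <<'E'
from h import *
d=np.load('m.npz'); W=d['topW']; I=d['topI'].astype(int)
ax=np.array([.979,-.206]);ay=np.array([.206,.979]); X=(W[...,:2]-[.52,-.01]); u=X@ax; v=X@ay
m=(W[...,2]>.008)&(u>-.11)&(u<.15)&(abs(v)<.11)&(abs(u)+abs(v)<.19); print('obstacles (old vials expected)',m.sum()); 
k,l,s,c=cv2.connectedComponentsWithStats(m.astype(np.uint8))
for i in range(1,k):
    if s[i,4]>3: print(s[i,4],np.nanmin(W[l==i],0),np.nanmax(W[l==i],0))
E
```

```text
t 22.1 tcp [554.6 223.3 154.4] yaw -101.88 w 0.098 F [-0.4 -0.1 -0.8] M [-0.14  0.09 -0.02] j [ 37.  23. -10.  -1. -57.  41.]
609,-29,190,258.2 travel [10.5  23.53 -3.9 ] roll -0.08
609,-29,100,258.2 travel [10.55 23.64  5.1 ] roll -0.08
obstacles (old vials expected) 133
54 [0.59257247 0.01470651 0.00904245] [0.6076109  0.03008235 0.05547099]
48 [ 0.4753562  -0.03342179  0.01112422] [ 0.48955062 -0.02051641  0.07008026]
31 [ 0.40133853 -0.04735522  0.00886966] [ 0.40946379 -0.01921008  0.01563461]
```

Emit:
arm_command:
  rows:
    - {"fingers": 0, "travel": [0, 0, -2], "roll": 0}
    - {"fingers": 0, "travel": [0.5, 1.5, -3.5], "roll": 0}
    - {"fingers": 0, "travel": [2, 4.5, -4], "roll": 0}
    - {"fingers": 0, "travel": [3.5, 7.5, -4], "roll": 0}
    - {"fingers": 0, "travel": [5, 11, -4], "roll": 0}
    - {"fingers": 0, "travel": [6.5, 14.5, -4], "roll": 0}
    - {"fingers": 0, "travel": [8, 18, -4], "roll": 0}
    - {"fingers": 0, "travel": [9.5, 21, -4], "roll": 0}
    - {"fingers": 0, "travel": [10.2, 22.8, -4], "roll": 0}
    - {"fingers": 0, "travel": [10.5, 23.5, -4], "roll": 0}

```text
time_s: 23.1
tcp_pos: [0.609, -0.0314, 0.1909]
ee_rot: [[0.978, -0.209, -0.003], [-0.209, -0.978, 0.013], [-0.006, -0.012, -1.0]]
wrist_force: [-1.2, 0.6, -0.5]
gripper_width: 0.106
```

```bash
python3 go.py 609,-29,100,258.2 ;python3 cov.py 515 -10 90 80 200
```

```text
t 23.1 tcp [609.  -31.4 190.9] yaw -102.06 w 0.106 F [-1.2  0.6 -0.5] M [-0.1   0.08 -0.01] j [ 12.  23.  -5.  -1. -63.  66.]
609,-29,100,258.2 travel [ 0.01 -0.13  9.1 ] roll -0.26
top 1770 c [517.4 -12.2 150.7] tilt x-up 15.8 y-up 0.4 rms 0.001251052034421873
   far end z [455.2   1.2 132.6] ext x [-78.   75.7]
side 784 c [ 5.107e+02 -2.000e-01  1.477e+02] tilt x-up 16.1 y-up 0.4 rms 0.0012782578610464439
   far end z [454.9   8.8 131.5] ext x [-78.4  66.6]
```

Emit:
arm_command:
  rows:
    - {"fingers": 0, "travel": [0, 0, 3], "roll": 0}
    - {"fingers": 0, "travel": [0, 0, 7], "roll": 0}
    - {"fingers": 0, "travel": [0, 0, 10], "roll": 0}
    - {"fingers": 0, "travel": [0, 0, 11], "roll": 0}
    - {"fingers": 0, "travel": [0, 0, 11.4], "roll": 0}
    - {"fingers": 0, "travel": [0.12, 0, 11.7], "roll": 0}
    - {"fingers": 0, "travel": [0.25, 0, 12.0], "roll": 0}
    - {"fingers": 0, "travel": [0.38, 0, 12.35], "roll": 0}
    - {"fingers": 0, "travel": [0.49, 0, 12.67], "roll": 0}
    - {"fingers": 0, "travel": [0.49, 0, 12.67], "roll": 0}

```text
time_s: 24.2
tcp_pos: [0.6147, -0.0282, 0.0647]
ee_rot: [[0.979, -0.206, -0.001], [-0.206, -0.979, 0.013], [-0.003, -0.012, -1.0]]
wrist_force: [0.9, 1.0, 2.4]
gripper_width: 0.099
```

```bash
python3 go.py ;python3 cov.py 520 -10 90 5 100
```

```text
t 24.2 tcp [614.7 -28.2  64.7] yaw -101.87 w 0.099 F [0.9 1.  2.4] M [-0.02  0.09 -0.06] j [ 12.  30. -12.  -1. -47.  67.]
top 1339 c [519.3  -7.6  29.7] tilt x-up 12.6 y-up 0.7 rms 0.0012968508390925474
   far end z [460.6   4.2  16.6] ext x [-73.1  79.3]
side 760 c [516.7   1.3  28.5] tilt x-up 12.8 y-up 0.7 rms 0.0013122668482111008
   far end z [457.5  10.6  14.6] ext x [-76.6  75.5]
```

Levelling works with only about 2.4 N of contact force. Continuing to flat.

Emit:
arm_command:
  rows:
    - {"fingers": 0, "travel": [0.2, 0, 0.6], "roll": 0}
    - {"fingers": 0, "travel": [0.35, 0, 1.2], "roll": 0}
    - {"fingers": 0, "travel": [0.5, 0, 1.8], "roll": 0}
    - {"fingers": 0, "travel": [0.62, 0, 2.4], "roll": 0}
    - {"fingers": 0, "travel": [0.72, 0, 2.9], "roll": 0}
    - {"fingers": 0, "travel": [0.82, 0, 3.4], "roll": 0}
    - {"fingers": 0, "travel": [0.88, 0, 3.7], "roll": 0}
    - {"fingers": 0, "travel": [0.9, 0, 3.9], "roll": 0}
    - {"fingers": 0, "travel": [0.9, 0, 3.9], "roll": 0}

```text
time_s: 25.2
tcp_pos: [0.6218, -0.0295, 0.0249]
ee_rot: [[0.979, -0.206, -0.004], [-0.206, -0.979, 0.013], [-0.007, -0.011, -1.0]]
wrist_force: [0.3, 0.2, 2.1]
gripper_width: 0.103
```

```bash
python3 go.py ;python3 cov.py 520 -10 90 5 100
```

```text
t 25.2 tcp [621.8 -29.5  24.9] yaw -101.87 w 0.103 F [0.3 0.2 2.1] M [-0.13  0.37 -0.03] j [ 12.  34. -13.  -1. -43.  67.]
top 1235 c [521.1  -8.3  11.9] tilt x-up -0.1 y-up 0.1 rms 0.0013257927592260448
   far end z [458.8   5.   12. ] ext x [-75.   82.7]
side 655 c [520.8  -3.1  11.8] tilt x-up 0.3 y-up 0.5 rms 0.0012802204628762737
   far end z [457.3   7.2  11.8] ext x [-76.5  72.8]
```

Level on the bench (about 0°). Lift it, carry it over the rack, then check.

Emit:
arm_command:
  rows:
    - {"fingers": 0, "travel": [0, 0, -0.5], "roll": 0}
    - {"fingers": 0, "travel": [0, 0, -1.5], "roll": 0}
    - {"fingers": 0, "travel": [0, 0, -3.5], "roll": 0}
    - {"fingers": 0, "travel": [0, 0, -6], "roll": 0}
    - {"fingers": 0, "travel": [0, 0, -9], "roll": 0}
    - {"fingers": 0, "travel": [0, 0, -12], "roll": 0}
    - {"fingers": 0, "travel": [0, 0, -14.5], "roll": 0}
    - {"fingers": 0, "travel": [0, 0, -16], "roll": 0}
    - {"fingers": 0, "travel": [0, 0, -16], "roll": 0}

```text
time_s: 26.2
tcp_pos: [0.6242, -0.0315, 0.1888]
ee_rot: [[0.979, -0.205, 0.004], [-0.206, -0.979, 0.014], [0.001, -0.014, -1.0]]
wrist_force: [-0.7, 0.8, -0.3]
gripper_width: 0.099
```

```bash
python3 go.py 577.8,-226.2,185,258.2 577.8,-226.2,155,258.2;python3 cov.py 520 -10 90 120 220
```

```text
t 26.2 tcp [624.2 -31.5 188.8] yaw -101.86 w 0.099 F [-0.7  0.8 -0.3] M [-0.12  0.07 -0.  ] j [ 12.  24.  -3.  -1. -63.  67.]
577.8,-226.2,185,258.2 travel [-0.54 20.01  0.1 ] roll -0.06
577.8,-226.2,155,258.2 travel [-0.54 20.05  3.1 ] roll -0.06
top 1886 c [521.3 -11.6 174.2] tilt x-up 1.0 y-up 0.7 rms 0.0012510532244242691
   far end z [459.8   2.3 173.1] ext x [-73.6  82.8]
side 731 c [519.1   1.  172. ] tilt x-up 1.0 y-up 0.3 rms 0.0011953795904796644
   far end z [457.3  10.6 170.7] ext x [-77.4  72.6]
```

Emit:
arm_command:
  rows:
    - {"fingers": 0, "travel": [-0.05, 1.5, 0], "roll": 0}
    - {"fingers": 0, "travel": [-0.1, 4, 0], "roll": 0}
    - {"fingers": 0, "travel": [-0.2, 7, 0], "roll": 0}
    - {"fingers": 0, "travel": [-0.3, 10, 0], "roll": 0}
    - {"fingers": 0, "travel": [-0.4, 13, 0], "roll": 0}
    - {"fingers": 0, "travel": [-0.5, 16, 0.3], "roll": 0}
    - {"fingers": 0, "travel": [-0.54, 18.5, 1], "roll": 0}
    - {"fingers": 0, "travel": [-0.54, 20, 2], "roll": 0}
    - {"fingers": 0, "travel": [-0.54, 20.05, 2.8], "roll": 0}
    - {"fingers": 0, "travel": [-0.54, 20.05, 3.1], "roll": 0}

```text
time_s: 27.3
tcp_pos: [0.575, -0.2262, 0.1496]
ee_rot: [[0.978, -0.207, -0.007], [-0.207, -0.978, 0.014], [-0.009, -0.012, -1.0]]
wrist_force: [0.3, -0.3, -0.8]
gripper_width: 0.1
```

Emit:
arm_command:
  rows:
    - {"fingers": 0, "travel": [0, 0, 0], "roll": 0}
    - {"fingers": 0, "travel": [0, 0, 0], "roll": 0}
    - {"fingers": 0, "travel": [0, 0, 0], "roll": 0}

```text
time_s: 27.6
tcp_pos: [0.5767, -0.2255, 0.1523]
ee_rot: [[0.979, -0.205, -0.002], [-0.204, -0.979, 0.012], [-0.005, -0.012, -1.0]]
wrist_force: [-0.4, -0.7, -0.8]
gripper_width: 0.102
```

```bash
python3 go.py 577.8,-226.2,155,258.2;python3 cov.py 475 -204 100 100 200
python3 - <<'E'
from h import *
im,_=capture('side'); im2,_=capture('top')
cv2.imwrite('pics/fin.png',np.vstack([cv2.resize(im[100:400,150:550,::-1],(400,300)),cv2.resize(im2[180:330,130:450,::-1],(600,281))[:,:400]])) if 0 else cv2.imwrite('pics/fin.png',np.hstack([im[120:400,160:560,::-1],im2[120:400,120:520,::-1]]))
for l in ('second_cover','well_plate','tip_box','reagent_bottle','dish','marker','timer'):
    for n in('side','top'): print(n,l,[(round(r['p'],2),np.round(r['position'],3).tolist()) for r in search_frame(n,l)[:1]])
E
```

```text
t 27.6 tcp [ 576.7 -225.5  152.3] yaw -101.8 w 0.102 F [-0.4 -0.7 -0.8] M [-0.06  0.03  0.05] j [ -7.  25.  -6.  -1. -59.  85.]
577.8,-226.2,155,258.2 travel [ 0.12  0.04 -0.27] roll -0.0
top 1498 c [ 473.9 -212.9  138.4] tilt x-up 0.7 y-up 0.5 rms 0.0012744531708887975
   far end z [ 411.9 -193.2  137.5] ext x [-79.6  75.7]
side 569 c [ 468.7 -189.9  137.9] tilt x-up 1.1 y-up 0.1 rms 0.001242318833233073
   far end z [ 409.9 -181.3  136.5] ext x [-84.2  60.6]
side second_cover [(0.83, [0.466, 0.254, 0.052])]
top second_cover [(0.64, [0.47, 0.246, 0.05])]
side well_plate [(0.59, [0.725, 0.328, 0.008])]
top well_plate [(0.93, [0.728, 0.319, 0.011])]
side tip_box [(0.65, [0.462, -0.164, 0.047])]
top tip_box [(0.35, [0.327, 0.383, 0.012])]
side reagent_bottle [(0.6, [0.731, 0.063, 0.056])]
top reagent_bottle [(0.83, [0.728, 0.04, 0.088])]
side dish [(0.26, [0.474, -0.192, 0.141])]
top dish [(0.72, [0.329, 0.382, 0.012])]
side marker [(0.69, [0.395, 0.027, 0.01])]
top marker [(0.42, [0.386, 0.049, 0.014])]
side timer [(0.59, [0.464, -0.167, 0.043])]
top timer [(0.63, [0.625, -0.46, 0.023])]
```

View pics/fin.png

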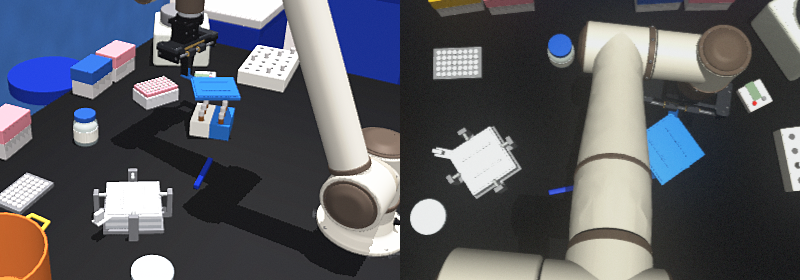

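The final view shows the cover level over the rack with clear space above the caps, the white cover still in the stack and the bystanders where they were. One last numeric check on the white cover, then I'll hand in.

```bash
python3 - <<'E'
from h import *
o=np.load('m.npz')
for n in('top','side'):
    im,d=capture(n)
    for W,t in((o[n+'W'],'before'),(world(n,d),'now')):
        m=(np.hypot(W[...,0]-.487,W[...,1]-.345)<.03)&(W[...,2]>.055)&(W[...,2]<.085); P=W[m]
        print(n,'white tab',t,m.sum(),np.round(P.mean(0)*1e3,1))
        if t=='now':
            m=(np.hypot(W[...,0]-.466,W[...,1]-.2425)<.055)&(W[...,2]>.03)&(W[...,2]<.07); P=W[m]; c=P.mean(0); v=np.linalg.svd(P-c,full_matrices=False)[2][2]; print('  lid z',c[2],'tilt',np.degrees(np.arccos(abs(v[2]))))
            m=(np.hypot(W[...,0]-.475,W[...,1]+.205)<.09)&(W[...,2]>.066)&(W[...,2]<.085); print('  caps z95',np.percentile(W[m][:,2],95) if m.sum() else None)
s=sense(); print(s['time_s'],s['tcp_pos'],s['gripper_width']); finish_job()
E
```

```text
top white tab before 62 [486.1 336.8  66.2]
top white tab now 46 [487.2 342.9  69.5]
  lid z 0.05047158723744547 tilt 0.1862975563654875
  caps z95 None
side white tab before 121 [485.  341.8  63.5]
side white tab now 90 [486.3 349.3  65.9]
  lid z 0.05042603008215149 tilt 0.1119491937582622
  caps z95 0.07570877172592341
28.6 [ 0.57609611 -0.2262563   0.15180373] 0.10245817320211019
the job is handed in; nothing more can be done
```

```bash
python3 - <<'E'
from h import *
o=np.load('m.npz')
for n in('top','side'):
    im,d=capture(n)
    for W,t in((o[n+'W'],'before'),(world(n,d),'now')):
        m=(np.hypot(W[...,0]-.487,W[...,1]-.345)<.025)&(W[...,2]>.064)&(W[...,2]<.08); print(n,t,m.sum(),np.round(W[m].mean(0)*1e3,1))
E
```

```text
the job is handed in; nothing more can be done
```

The job is handed in at about 28.6 s. Both vials stand in the rack, the blue cover has been peeled off, and the gripper holds it by its tab over the rack. One check, on the white cover's position, was left unsettled.

- **Vials:** the long vial is in the blue row and the short one in the white row. The image showed all six caps level, and their tops measured 74–76 mm, against the 74 mm they should be.
- **Peel:** I lifted the tab corner along an arc about the far corner. Both cameras measured tilts of 4°, 12° and 16° with the far corner still down. I then lifted the cover clear and levelled it by briefly touching it down on a clear patch of bench, with about 2 N of contact.
- **Final hold:** the cover is tilted about 1°. Its rim is at about 126 mm, roughly 50 mm above the caps. It is centred over the rack to within a few mm, judging by the gripper position. The fingers read 10% open, about the 9 mm of the tab.
- **White cover:** its lid lies flat (0.1–0.2° tilt) at 50.4 mm, against 51 mm nominal, and it looks in place in the image.
- **Unsettled check:** the mean position of the points around the white tab came out 6–7 mm different from before. I think the earlier reading included the blue cover's corner, since its mean height was lower too. The recheck was refused after hand-in, so I couldn't confirm this.
- **Bystanders:** the well plate, bottle, dish, marker and timer read within about 5 mm of their starting places in at least one camera. The networks did not find the tip box reliably at the end, but it looks unmoved in the picture.
- **Early slip:** the last joint reached its range limit (−177°) once, so I turned the gripper half a turn the other way. That left the tool about 0.7° off vertical, with no visible effect.

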